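# Clip a board to the jig's fence and hold a rail butted to it for screwing

### The arm

A 7-joint arm with a two-finger parallel gripper is mounted at the origin on a cart in front of the work surface, level with it; the furniture and walls round the work are solid. World frame = base frame: x ahead of the robot, y to its left, z up, the work surface at z = 0. Lengths are in m, angles in rad, forces in N, time in s.
With the tool pointing down it reaches from about 0.425 to 0.925 m from the base axis. Payload 6.8 kg.
Tool frame: the origin (TCP) lies at the very end of the fingers, on their centre line; the grasp point (between the pads) lies 19 mm behind it; z points along the fingers, y is the line along which they close (so a half turn about z gives the same grasp; the last joint's range is limited). The gripper opens to 85 mm and grips with 20 to 120 N. Pads are 22 mm wide; open, the fingers measure 114 mm over their backs; the gripper's body (76 mm by 85 mm) begins 54 mm behind the grasp point. The pads swing forward as they close: fully open they stand 13 mm farther back than shut.
Start: joints at [1.186, 0.477, 0.022, 1.555, -0.011, 1.109, -0.083], TCP at [0.184, -0.649, 0.207] pointing down, gripper open.
Joint ranges: [-2.96, 2.96], [-0.34, 2.1], [-1.41, 1.46], [0.24, 2.44], [-1.37, 4.51], [0.17, 1.92], [-2.96, 2.96]. Speed limits (rad/s): [2.39, 2.39, 3.14, 3.14, 3.14, 3.14, 3.14].

### API

Orientations are given as a unit quaternion [w, x, y, z].
In Python, from station import bot gives the robot as it stands. The module is installed in compiled form; this text tells all that it offers.
- The arm moves only by the shell command python3 -m jog 'ROWS' [OPENING] [FORCE]. ROWS is JSON, a list of rows, each a list of 4 numbers: the shift along the tool's x, y, z in cm, then the turn about the tool's z in rad. In form: [[x, y, z, spin], ...]. A call has 1 to 20 rows; each row is the pose to reach, as a shift and turn from the pose commanded when the call began, along the tool's axes at that moment; what a row does not reach only later rows make up. A row lasts 1/12 s, in which the tool goes at most 41.7 mm and 7.16 degrees, less where a joint would pass 70% of its speed; a pose out of reach is approached as far as the arm can. A call with a gripper value outside its range is refused whole. OPENING is the closure, from -1 (fully open) to 1 (shut), set as the call begins (- or left out, the last holds). The fingers move at their own pace and stop on an object; FORCE is the grip in N (left out, the last holds). Time passes only in rows, so rows that repeat a pose let the fingers close. It gives the time, the measured TCP pose, the force, the opening and the grip force at its end, in the units of the state.
- bot.get_obs(): the state, without advancing time (a new reading comes with each control period).
- bot.read_camera(name): name is "scene" or "top" or "wrist"; returns a dict with "pixels" (420x560x3 uint8, red, green, blue), "depth" (420x560 float32, m along the optical axis (not along the pixel's ray), 0 where there is no reading), "fovy" (degrees; the focal length in pixels is half the picture's height over the tangent of half this angle, whatever the lens; pixels are square), "cx", "cy" (the principal point, pixels), "distortion" ([k1, k2, p1, p2, k3] as OpenCV has them; the pictures are not rectified), "pose" (4x4, takes a point from camera to world coordinates). Camera axes: x right, y down, z forward; pixel columns grow to the right and rows downward; lengths in m; the calibration is good to about 2 mm. A picture is of the moment at which its call begins.
- bot.hand_in(): hands the job in; it is judged then, once.
The state is a dict: "t": time; "q": joint angles; "joint_vel": joint speeds; "joint_torque": joint torques, N m; "eef_pos": TCP position; "tool_rot": TCP orientation; "contact_force": force on the tool from outside, world axes, zero at the start; "torque": the same for the moment, N m; "gripper_width": opening from 0.0 (shut) to 1.0 (fully open); "grasp_force": force on a finger pad.
Only numpy, scipy, OpenCV 4.12 (cv2) and the standard library are available. Lean on these libraries where they do the work, as an engineer would, in place of code of your own. Each camera call takes 0.05 s, during which the arm holds its last target. There are 200 camera calls.

### The job

Take the spring clip from where it is parked on the fence, squeeze its handles and let it close over the upright board and the fence together, beside the notch, so that the board stands flat against the fence with its two screw holes showing in the notch. Then lay the short rail flat on the jig's base, square to the board, its end butted over the two screw holes in the middle of the board, and press it endways against the board with a steady push of about 12 newtons while I drive the screws from behind through the notch. Finish while still gripping the rail and pushing; leave the brush and the tape roll where they lie.

Things in the scene. Friction and masses are not known exactly. Their poses are not given: they have to be found in the camera images.
- jig: Assembly jig fixed to the bench: plywood base 260 x 290 mm, top 12 mm above the bench, with a fence of aluminium angle across it. Origin: at bench height below the fence's front face, at the middle of its notch. x points away from the robot through the fence (front face x=0, back x=6 mm; base from x=-190 to +70 mm), y along the fence to the left, z up. Place and yaw vary.
- notch (a point): Middle of the notch in the fence: on the fence's front face, at the top of the base (12 mm above the bench); axes as the jig. The fence plate is 6 mm thick, 65 mm high above the base (top 77 mm above the bench) and runs along y from -125 to +125 mm; the notch, y -24 to +24 mm, is open from its 6 mm high sill to the top and lets a screwdriver reach the board from behind.
- board: Loose planed board 150 x 70 x 18 mm, 0.1 kg, on its long edge on the base before the fence, across the notch, up to 4 mm off the fence at first; top 82 mm above the bench. Two screw holes in its middle, 16 mm apart along y, 14 mm above the base. Origin: centre of its back face (to the fence), 35 mm above the base; front face 18 mm nearer the robot. x up, y along the fence, z towards the robot.
- rail: Loose planed rail 135 long, 36 wide, 26 mm high, lying flat on the bench right of the jig; ends alike; 0.05 to 0.09 kg. Origin: centre of its underside; y along its length (ends at +-67.5 mm), x across, z up. Grip it across its width, some 20 mm behind its middle, clear of the clip. If it is also pressed down on the base, friction there takes part of the push: let it rest lightly.
- clip: Steel spring clip, 22 mm wide, 60 g, two levers on a pin, black dipped handles, swivelling jaw pads; parked on the fence's left end, jaws down, handles up. Origin: on the pin (parked: 108 mm above the bench, also a good height over board and fence). x across the jaws (as jig x when parked), y along the pin, z up; the frame tips forward (top away from the robot) by half the joint value as it opens.
- clip_handles (a point): Where to squeeze: between the handles, 42 mm above the pin (in the frame of clip). The handles end 59 mm above the pin; parked, they lean outwards and are 65 mm apart over their tops; fully open they are upright, 30 mm over their outer faces. Squeezing takes 8 N to start and 17 N at the stop: grip with 30 N or more.
- clip_jaw (a joint): Opening angle of the clip (rad): 0 parked on the bare fence (6 mm between the jaws), about 0.33 closed on board and fence (24 mm), 0.64 fully open at its stop (40 mm). A spring shuts it, biting with 6 to 10 N. The jaws end in 22 x 18 mm swivelling pads, centred 50 to 56 mm below the pin; the jaws reach 65 mm below it. Lift the clip 60 mm to clear fence and board.
- brush: Bystander: dust brush with a wooden handle, 216 mm long, lying on the bench at the right, nearer the robot than the rail. Origin at its middle.
- tape: Bystander: roll of masking tape, 100 mm across, 25 mm high, lying on the bench at the left in front of the jig. Origin: centre of its underside.

How it is judged:
On the way, in this order (a step that is already met when the one before it is completed fails the run):
1. the clip is let go, closed on board and fence together beside the notch (contact force between clip and board above 2 N and contact force between clip and jig above 2 N and value of joint clip_jaw between 0.27 and 0.4 rad and contact force between the fingers and clip below 0.1 N and (y of clip in the frame of jig between 0.033 and 0.085 m or y of clip in the frame of jig between -0.085 and -0.033 m)), for 0.3 s.
2. the rail is lifted off the bench by the gripper (contact force between the fingers and rail above 1 N and height (world z) of rail above 0.008 m), for 0.1 s.
At the end, for the whole second after the job is handed in: Last second, rail still gripped: clip shut on board and fence, hand off, 33-85 mm from notch middle; board within 3.5 mm of fence, upright, within 13.5 mm of notch middle; rail flat on base (5 mm), square (0.07 rad), within 7.5 mm of board middle, pressing the board with 5 to 20 N, still (all of step 1 and x of board in the frame of jig between -0.0035 and 0.0025 m and y of board in the frame of jig between -0.0135 and 0.0135 m and z of board in the frame of jig between 0.043 and 0.051 m and angle between the z axis of board and the x axis of jig, either way round below 0.06 rad and contact force between rail and board between 5 and 20 N and contact force between the fingers and rail above 1 N and y of rail in the frame of board between -0.0075 and 0.0075 m and x of rail in the frame of jig between -0.093 and -0.08 m and z of rail in the frame of jig between 0.009 and 0.017 m and angle between the y axis of rail and the x axis of jig, either way round below 0.07 rad and angle between rail's own z axis and vertical below 0.07 rad and linear speed of rail below 0.01 m/s); the arm keeps its last pose, push and grip.
It fails at once if the tape is pushed away from its place (more than 30 mm) (distance of tape from where it was at the start of the episode above 0.03 m).
It fails at once if the brush is pushed away from its place (more than 30 mm) (distance of brush from where it was at the start of the episode above 0.03 m).
It also fails if it takes over 58 s, if anything falls off the work surface, if the arm or the gripper's body presses on something with over 40 N, if the wrist force passes 120 N, or if a joint passes its speed limit or range.

## Working session

There is one attempt and no reset: what is moved stays moved. The work goes in short steps, Python scripts to look and compute and a shell command to move; the robot and the scene stay as the last step left them, time stands still between calls to the robot, and variables do not carry over. Pictures are saved under pics/ and viewed, at most 10 in all, crops included, and the job is handed in when it is done.

```bash
mkdir -p pics; cat > h.py <<'E'
import numpy as np, cv2
from station import bot
from scipy.spatial.transform import Rotation as R
def cam(n,save=None):
    c=bot.read_camera(n); h=c["pixels"].shape[0]
    f=h/2/np.tan(np.radians(c["fovy"])/2); c["K"]=np.array([[f,0,c["cx"]],[0,f,c["cy"]],[0,0,1.]]); c["D"]=np.array(c["distortion"],float)
    if save: cv2.imwrite("pics/"+save,c["pixels"][:,:,::-1])
    return c
def rays(c,uv):
    p=cv2.undistortPoints(np.array(uv,float).reshape(-1,1,2),c["K"],c["D"]).reshape(-1,2)
    return np.c_[p,np.ones(len(p))]
def plane(c,uv,z):
    P=np.array(c["pose"]); d=rays(c,uv)@P[:3,:3].T; o=P[:3,3]
    return o+d*((z-o[2])/d[:,2])[:,None]
def cloud(c):
    h,w=c["depth"].shape; v,u=np.mgrid[:h,:w]
    P=np.array(c["pose"]); d=rays(c,np.c_[u.ravel(),v.ravel()])*c["depth"].reshape(-1,1)
    p=d@P[:3,:3].T+P[:3,3]; p[c["depth"].ravel()==0]=np.nan
    return p.reshape(h,w,3)
def toolT():
    o=bot.get_obs(); w,x,y,z=o["tool_rot"]; return np.array(o["eef_pos"]),R.from_quat([x,y,z,w]).as_matrix()
E
python3 - <<'E'
from h import *
for n in("scene","top"):
    c=cam(n,n+"0.png"); print(n,np.round(c["pose"],3).tolist(),c["fovy"]); np.save(n+".npy",cloud(c))
o=bot.get_obs(); print(o["t"],o["eef_pos"],o["tool_rot"],o["gripper_width"],o["contact_force"])
E
```

```text
scene [[-0.822, -0.251, 0.511, -0.22], [-0.569, 0.402, -0.718, 0.919], [-0.025, -0.881, -0.473, 0.775], [0.0, 0.0, 0.0, 1.0]] 45.679720543060526
top [[0.023, -0.987, 0.161, 0.273], [-1.0, -0.025, -0.011, -0.092], [0.015, -0.16, -0.987, 1.235], [0.0, 0.0, 0.0, 1.0]] 56.15444691484466
0.1 [ 0.18427216 -0.64877024  0.20581549] [-8.09151868e-04  9.90437943e-01  1.37956499e-01 -1.76563565e-04] 0.9951455606131069 [0.36126189 0.37291364 0.66970838]
```

View pics/top0.png

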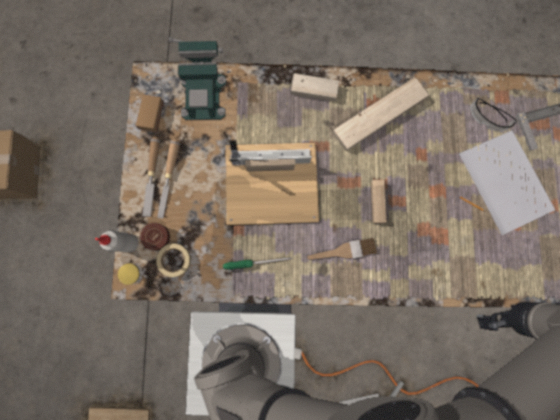

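View pics/scene0.png

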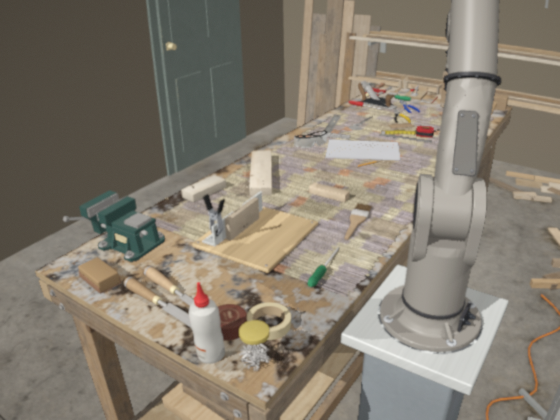

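Top view: jig base spans about (226–318, 143–223), the clip is at (234,148) on the fence's left end, the board about (250–310,160), the rail at (379,200), the brush at (345,250), and the tape at (173,260). Next I'll measure with the cloud.

```bash
python3 - <<'E'
from h import *
c=cam("top"); p=cloud(c); im=c["pixels"]
def rect(m,lab):
    q=p[m]; q=q[np.isfinite(q[:,2])]
    r=cv2.minAreaRect((q[:,:2]*1000).astype(np.float32)); print(lab,len(q),"z",np.percentile(q[:,2],[5,50,95]).round(4),np.round(r[0],1),np.round(r[1],1),round(r[2],2))
V,U=np.mgrid[:420,:560]; z=p[...,2]
def box(a,b,x,y): return (U>=a)&(U<=b)&(V>=x)&(V<=y)
B=box(215,330,130,235)
rect(B&(z>0.006)&(z<0.018),"base")
rect(B&(z>0.060)&(z<0.09),"fence+board")
rect(B&(z>0.09),"clip")
rect(box(365,395,170,230)&(z>0.015),"rail")
rect(box(300,380,232,268)&(z>0.006),"brush")
rect(box(155,192,240,280)&(z>0.012),"tape")
# high crop
cr=cv2.resize(im[135:235,215:400],None,fx=4.3,fy=4.3,interpolation=cv2.INTER_CUBIC); cv2.imwrite("pics/crop.png",cr[:,:,::-1])
# plane fence height columns: z map rows
for u in range(230,316,6):
    col=[(v,round(float(z[v,u])*1000)) for v in range(144,172)]
    print(u,[a[1] for a in col])
E
```

```text
base 5900 z [0.0085 0.0126 0.0166] [561.5 -97.4] [343.9 337.7] 1.26
fence+board 583 z [0.0652 0.0802 0.0863] [609.4 -71.9] [244.8  38.1] 89.81
clip 169 z [0.1    0.1279 0.1616] [614.3  32.3] [64.  23.7] 3.7
rail 526 z [0.0207 0.0264 0.0301] [ 503.3 -414.8] [134.5  37.6] 1.85
brush 792 z [0.0069 0.0114 0.0161] [ 347.8 -297.6] [106.2 253.3] 1.23
tape 557 z [0.016  0.0221 0.0357] [310.2 220.8] [111.9 103.1] 4.89
230 [145, 143, 138, 16, 15, 10, 15, 18, 13, 11, 12, 13, 13, 16, 78, 161, 161, 13, 15, 14, 10, 13, 10, 11, 15, 13, 13, 15]
236 [146, 144, 138, 133, 131, 125, 117, 110, 108, 113, 100, 110, 106, 59, 128, 161, 165, 92, 85, 79, 71, 13, 10, 12, 9, 11, 15, 11]
242 [12, 12, 16, 13, 12, 13, 11, 17, 17, 24, 14, 19, 18, 17, 83, 73, 65, 56, 38, 32, 25, 15, 15, 12, 13, 12, 16, 13]
248 [7, 9, 9, 13, 14, 9, 12, 19, 18, 20, 20, 21, 16, 80, 80, 78, 77, 81, 87, 86, 83, 79, 76, 62, 54, 42, 27, 12]
254 [11, 14, 15, 14, 10, 16, 12, 17, 24, 21, 17, 21, 22, 77, 78, 71, 81, 80, 80, 81, 84, 81, 69, 59, 48, 33, 27, 16]
260 [10, 14, 10, 9, 10, 13, 21, 18, 22, 21, 21, 20, 18, 73, 74, 71, 85, 86, 85, 83, 83, 78, 71, 57, 46, 39, 21, 13]
266 [12, 13, 16, 14, 12, 9, 22, 21, 20, 18, 17, 19, 22, 16, 22, 82, 80, 85, 83, 81, 82, 80, 61, 56, 44, 32, 20, 11]Traceback (most recent call last):
  File "<stdin>", line 19, in <module>
ValueError: cannot convert float NaN to integer
```

View pics/crop.png

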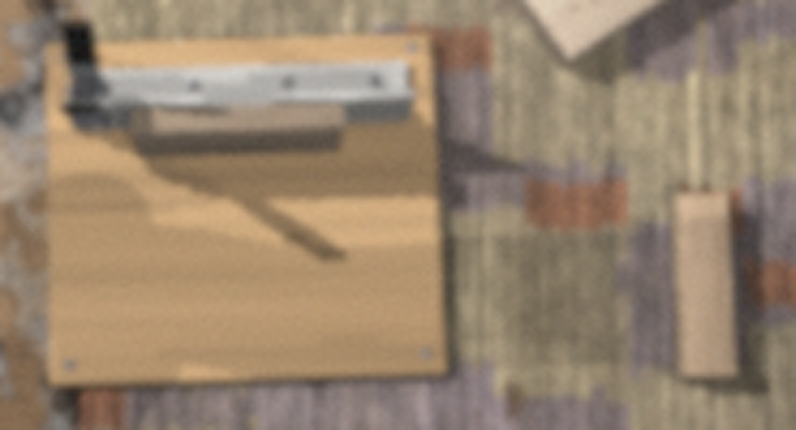

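Crop: base corners about (48,40), (432,37), (447,375), (52,385) px; the fence's grey top runs along y≈75 to x≈412; the board runs (135–345, 110–150); the rail is (676–737, 193–378); the clip is at the left end at (85,75). Now I'll fit the jig pose from the corners.

```bash
python3 - <<'E'
from h import *
c=cam("top"); p=cloud(c)
S=lambda l:(np.array(l,float)+.5)/4.3-.5+[215,135]
w=plane(c,S([[48,40],[432,37],[447,375],[52,385]]),.012)[:,:2]
j=np.array([[70,145],[70,-145],[-190,-145],[-190,145]])/1000
a,b=w-w.mean(0),j-j.mean(0)
th=np.arctan2((b[:,0]*a[:,1]-b[:,1]*a[:,0]).sum(),(a*b).sum())
Rz=np.array([[np.cos(th),-np.sin(th)],[np.sin(th),np.cos(th)]]); t=w.mean(0)-Rz@j.mean(0)
print("jig",t.round(4),"yaw",round(th,4),"res mm",((w-(j@Rz.T+t))*1000).round(1).tolist())
J=lambda q:((q[:,:2]-t)@Rz)*1000
bt=plane(c,S([[135,110],[343,108],[345,133],[137,138]]),.082); print("board top corners jig",J(bt).round(1).tolist())
z=p[...,2]; V,U=np.mgrid[:420,:560]
q=p[(U>225)&(U<320)&(V>135)&(V<170)&(z>.09)]
print("clip jig",np.c_[J(q).min(0),np.median(J(q),0),J(q).max(0)].round(1).tolist())
q=p[(U>225)&(U<320)&(V>135)&(V<175)&(z>.072)&(z<.09)];s=J(q)
for y0 in range(-120,120,20):
    k=(s[:,1]>y0)&(s[:,1]<y0+20); print(y0,np.percentile(s[k,0],[3,50,97]).round(1) if k.any() else None)
r=plane(c,S([[676,193],[731,193],[737,378],[680,378]]),.026);print("rail",r.round(4).tolist(),r.mean(0).round(4), "jig",J(r.mean(0)[None]))
E
```

```text
jig [ 0.6157 -0.0743] yaw 0.048 res mm [[1.3, 0.5], [-2.2, 1.0], [0.7, 0.4], [0.1, -1.9]]
board top corners jig [[-5.1, 75.9], [-6.7, -70.7], [-24.9, -71.6], [-25.5, 74.7]]
clip jig [[-27.3, 16.1, 35.6], [94.7, 107.1, 119.1]]
-120 [1.5 3.7 6.2]
-100 [3.1 4.3 6.1]
-80 [-19.7  -7.2   6.5]
-60 [-20.5 -10.4   7.6]
-40 [-20.5  -9.4   6.7]
-20 [-20.3 -12.6  -2.8]
0 [-20.8 -11.9  -2.9]
20 [-20.4 -10.7   5.5]
40 [-21.3 -10.5   6.4]
60 [-21.5  -8.5   6.9]
80 [-12.2   3.1  16.7]
100 [-13.3 -11.6  17. ]
rail [[0.5711, -0.3946, 0.026], [0.5723, -0.4356, 0.026], [0.4347, -0.4372, 0.026], [0.4337, -0.3955, 0.026]] [ 0.503  -0.4157  0.026 ] jig [[-128.98541119 -335.60597663]]
```

```bash
cat >> h.py <<'E'
def go(x,y,z,ang=None):
    p,M=toolT(); d=M.T@(np.array([x,y,z])-p)*100
    a=np.arctan2(M[1,0],M[0,0]); s=0 if ang is None else -((ang-a+np.pi)%(2*np.pi)-np.pi)
    print("at",p.round(4),"ang",round(a,4),"-> row",d.round(2).tolist(),round(s,3), "tiltz",M[:,2].round(4))
JT=np.array([.6157,-.0743]); JY=.048
def jw(x,y):  # jig->world
    c,s=np.cos(JY),np.sin(JY); return JT+np.array([c*x-s*y,s*x+c*y])
E
python3 -c "
from h import *
print(jw(.003,.107)); go(*jw(.003,.107),.29,JY+np.pi/2)"
```

```text
[0.61356252 0.0327207 ]
at [ 0.1844 -0.6489  0.2061] ang 0.2768 -> row [59.91, -53.85, -8.33] -1.342 tiltz [-4.0e-04  1.1e-03 -1.0e+00]
```

```bash
python3 -m jog '[[0,0,-4,0],[0,0,-8.3,0],[10,-9,-8.3,-0.2],[20,-18,-8.3,-0.4],[30,-27,-8.3,-0.7],[40,-36,-8.3,-0.9],[50,-45,-8.3,-1.1],[60,-53.9,-8.3,-1.34],[60,-53.9,-8.3,-1.34],[60,-53.9,-8.3,-1.34],[60,-53.9,-8.3,-1.34],[60,-53.9,-8.3,-1.34],[60,-53.9,-8.3,-1.34],[60,-53.9,-8.3,-1.34],[60,-53.9,-8.3,-1.34],[60,-53.9,-8.3,-1.34],[60,-53.9,-8.3,-1.34],[60,-53.9,-8.3,-1.34],[60,-53.9,-8.3,-1.34],[60,-53.9,-8.3,-1.34]]' -1
python3 -c "
from h import *
go(*jw(.003,.107),.29,JY+np.pi/2)"
```

```text
t: 1.87
eef_pos: [0.5848, -0.0131, 0.2896]
tool_rot: [0.0, 0.691, 0.723, -0.0]
contact_force: [1.2, -0.8, -0.1]
gripper_width: 1.001
grasp_force: 0.0
at [ 0.5848 -0.0131  0.2896] ang 1.6162 -> row [4.45, 3.08, -0.04] -0.003 tiltz [ 1.e-04 -3.e-04 -1.e+00]
```

```bash
python3 - <<'E'
from h import *
c=cam("wrist","w1.png"); print(np.round(c["pose"],3).tolist(),c["fovy"])
p=cloud(c); z=p[...,2]; q=(p[...,:2]-JT)
C,S=np.cos(JY),np.sin(JY); X=(q[...,0]*C+q[...,1]*S)*1000; Y=(-q[...,0]*S+q[...,1]*C)*1000
m=(z>.095)&(z<.18)&(Y>60)&(Y<160)&(abs(X)<60)
if m.any():
  for a,b in((.1,.115),(.115,.13),(.13,.145),(.145,.16),(.16,.17)):
    k=m&(z>a)&(z<b); print(a,k.sum(),X[k].min().round(1) if k.any() else 0,X[k].max().round(1) if k.any() else 0,np.percentile(Y[k],[3,50,97]).round(1) if k.any() else 0)
m=(z>.07)&(z<.09)
for y0 in range(-120,130,20):
    k=m&(Y>y0)&(Y<y0+20); print(y0,k.sum(),np.percentile(X[k],[2,50,98]).round(1) if k.any() else None, np.percentile(z[k],50) if k.any() else None)
k=m&(z>.079)&(X<-6)&(abs(Y)<95); print("board y",np.percentile(Y[k],[.5,99.5]) if k.any() else 0)
E
```

```text
[[0.999, 0.043, 0.014, 0.582], [0.045, -0.95, -0.308, 0.066], [0.0, 0.309, -0.951, 0.457], [0.0, 0.0, 0.0, 1.0]] 68.60750961477183
0.1 387 -10.1 17.7 [ 97.7 109.7 120.4]
0.115 156 -15.0 21.2 [ 98.5 109.8 120.2]
0.13 258 -19.4 26.3 [ 99.  110.2 120.1]
0.145 434 -27.4 36.4 [ 98.9 109.7 120. ]
0.16 155 -27.4 35.7 [ 99.7 108.4 118.2]
-120 63 [3.1 5.9 8.9] 0.07685476141320374
-100 59 [3.  5.5 8.5] 0.07703348024267676
-80 156 [-18.5  -3.6   8. ] 0.08174035471454649
-60 239 [-18.6  -7.7   7.5] 0.08209371528003667
-40 259 [-18.6  -6.7   8.4] 0.0819757266427445
-20 202 [-18.7  -9.6  -1.6] 0.08224390595748074
0 200 [-18.8 -10.9  -2. ] 0.08239165103082277
20 260 [-18.9  -8.6   6.9] 0.08207371315117798
40 304 [-18.9  -7.7   7.9] 0.08189634737034246
60 310 [-19.   -7.9   7.2] 0.081847361590217
80 49 [1.8 4.3 7.5] 0.07730830941974648
100 11 [-11.6  -9.6   2.6] 0.07703240527711797
120 40 [ 1.3  3.6 17.6] 0.07646566174860542
board y [-70.27076217  78.14364077]
```

View pics/w1.png

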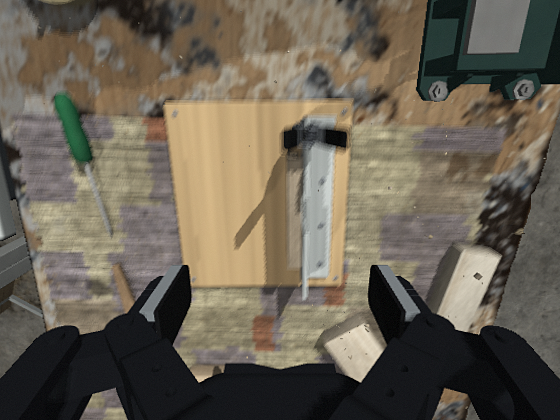

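Wrist view: the clip handles straddle the fence at about (315,138), black tips at (290,138)/(345,140); board and fence run down to (318,277). The sizes match, and the yaw is nearer 0.042 with the x offset about +1.3 mm.

```bash
python3 -c "
from h import *
go(*jw(.0043,.1085),.129,.042+np.pi/2)"; sed -i 's/^JT=.*/JT=np.array([.6170,-.0733]); JY=.042/' h.py
```

```text
at [ 0.5878 -0.003   0.2898] ang 1.6266 -> row [3.47, 2.85, 16.11] 0.014 tiltz [ 0.0029  0.0064 -1.    ]
```

```bash
python3 -m jog '[[3,2.8,0,0.01],[3,2.8,0,0.01],[3,2.8,0,0.01],[3,2.8,0,0.01],[3,2.8,0,0.01],[3,2.8,0,0.01]]'
python3 -c "
from h import *
go(*(jw(.003,.1085)),.129,JY+np.pi/2)"
```

```text
t: 2.42
eef_pos: [0.6103, 0.0148, 0.2898]
tool_rot: [0.0, 0.695, 0.719, -0.0]
contact_force: [0.5, 0.9, -0.0]
gripper_width: 1.0
grasp_force: 0.0
at [0.6103 0.0148 0.2898] ang 1.6046 -> row [2.04, 0.58, 16.07] -0.008 tiltz [-0.e+00 -9.e-04 -1.e+00]
```

```bash
python3 -m jog '[[2,0.5,0,0],[2,0.5,3,0],[2,0.5,6,0],[2,0.5,9,0],[2,0.5,12,0],[2,0.5,14,0],[2,0.5,15.2,0],[2,0.5,16.1,0],[2,0.5,16.1,0],[2,0.5,16.1,0]]'
python3 -m jog '[[0,0,0,0],[0,0,0,0],[0,0,0,0],[0,0,0,0],[0,0,0,0],[0,0,0,0],[0,0,0,0],[0,0,0,0],[0,0,0,0],[0,0,0,0],[0,0,0,0],[0,0,0,0]]' 1 45
python3 - <<'E'
from h import *
cam("wrist","w2.png"); o=bot.get_obs(); print(o["contact_force"],o["grasp_force"],o["gripper_width"])
E
```

```text
t: 3.25
eef_pos: [0.6156, 0.0365, 0.1295]
tool_rot: [0.0, 0.694, 0.72, 0.0]
contact_force: [1.2, -1.2, 0.7]
gripper_width: 0.997
grasp_force: 0.0
t: 4.25
eef_pos: [0.616, 0.037, 0.1298]
tool_rot: [0.001, 0.694, 0.72, 0.001]
contact_force: [-0.6, 1.0, 6.1]
gripper_width: 0.003
grasp_force: 2.9
[-0.14651631 -0.29317713  5.91480923] 2.8760338601568947 -0.00014488846522457905
```

View pics/w2.png

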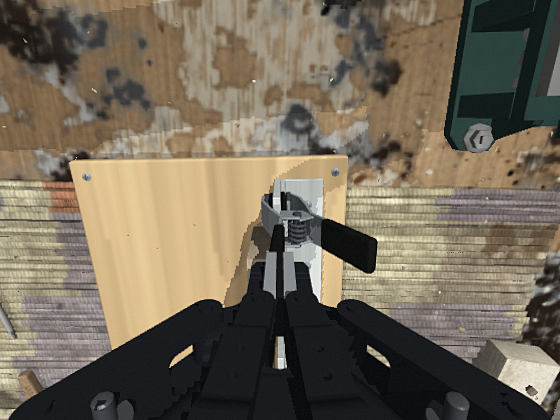

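The fingers have shut at (285,270) with the clip at (290,215), one handle pointing right, so the squeeze slipped. I'll open, rise and measure again.

```bash
python3 -m jog '[[0,0,0,0],[0,0,0,0],[0,0,0,0],[0,0,0,0],[0,0,0,0],[0,0,0,0],[0,0,-4,0],[0,0,-8,0],[-2,0,-12,0],[-4,0,-14,0],[-4,0,-14,0],[-4,0,-14,0],[-4,0,-14,0],[-4,0,-14,0]]' -1
python3 - <<'E'
from h import *
c=cam("wrist","w3.png")
p=cloud(c); z=p[...,2]; q=(p[...,:2]-JT)
C,S=np.cos(JY),np.sin(JY); X=(q[...,0]*C+q[...,1]*S)*1000; Y=(-q[...,0]*S+q[...,1]*C)*1000
m=(z>.085)&(z<.19)&(Y>40)&(Y<170)&(abs(X)<90)
for a in np.arange(.03,.19,.01):
    k=(Y>90)&(Y<170)&(abs(X)<90)&(z>a)&(z<a+.01); print(a.round(3),k.sum(),np.percentile(X[k],[2,50,98]).round(1) if k.any() else 0,np.percentile(Y[k],[3,50,97]).round(1) if k.any() else 0)
E
```

```text
t: 5.47
eef_pos: [0.6154, -0.0022, 0.2669]
tool_rot: [-0.001, 0.694, 0.72, -0.001]
contact_force: [0.0, 0.1, -0.3]
gripper_width: 0.999
grasp_force: 0.0
0.03 7 [-2.1  3.8  8.7] [118.1 118.5 125.5]
0.04 56 [-63.2   9.9  17. ] [ 97.2 116.7 121.2]
0.05 45 [-12.   17.1  18.4] [ 98.6 115.6 125.5]
0.06 28 [-10.5  18.9  19.5] [ 98.5 113.4 125.5]
0.07 110 [-9.   1.4  4.8] [ 90.3 111.8 124.9]
0.08 23 [-7.6  2.5 17.6] [ 99.2 117.3 118.4]
0.09 234 [-0.9 11.1 21.9] [ 95.9 108.6 119.3]
0.1 214 [-1.9 10.5 24.6] [ 97.3 108.1 118.4]
0.11 149 [-3.7 26.3 29.9] [ 98.1 109.  118.5]
0.12 180 [-6.4 30.7 34.7] [ 98.1 108.8 118.3]
0.13 192 [-7.9 35.6 39.5] [ 98.1 108.4 118.3]
0.14 286 [-13.2  41.1  46.7] [ 98.2 108.6 117.9]
0.15 160 [-16.  -13.   -9.5] [ 97.8 107.3 117. ]
0.16 0 0 0
0.17 0 0 0
0.18 0 0 0
```

View pics/w3.png

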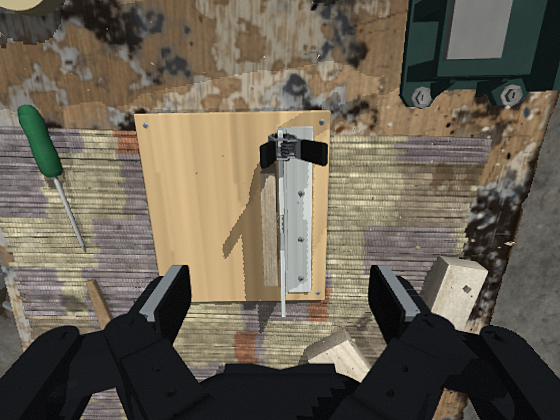

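The clip is still on the fence but tipped about 9° away: handle tips now at (268,153) and (322,152), roughly x −13 and +46 mm, y centre 108 mm. The open pads sat too near the handle ends, so I'll grip lower, centred, and close in stages.

```bash
python3 -c "
from h import *
go(*(jw(.009,.1085)),.119,JY+np.pi/2)"
```

```text
at [ 0.6155 -0.0022  0.2669] ang 1.6086 -> row [3.73, 0.78, 14.79] -0.004 tiltz [-3.e-03  5.e-04 -1.e+00]
```

```bash
python3 -m jog '[[3.7,0.8,0,0],[3.7,0.8,3,0],[3.7,0.8,6,0],[3.7,0.8,9,0],[3.7,0.8,12,0],[3.7,0.8,13.8,0],[3.7,0.8,14.8,0],[3.7,0.8,14.8,0],[3.7,0.8,14.8,0],[3.7,0.8,14.8,0]]' -1
python3 -m jog '[[0,0,0,0],[0,0,0,0],[0,0,0,0],[0,0,0,0],[0,0,0,0],[0,0,0,0]]' -0.3 60
python3 - <<'E'
from h import *
cam("wrist","w4.png"); o=bot.get_obs(); print(o["contact_force"],o["grasp_force"],o["gripper_width"])
E
```

```text
t: 6.35
eef_pos: [0.6241, 0.0346, 0.122]
tool_rot: [0.001, 0.694, 0.72, 0.001]
contact_force: [0.4, 0.1, 0.9]
gripper_width: 0.995
grasp_force: 0.0
t: 6.85
eef_pos: [0.6232, 0.0339, 0.1208]
tool_rot: [0.0, 0.694, 0.72, 0.0]
contact_force: [-0.1, -0.0, 0.2]
gripper_width: 0.65
grasp_force: 0.1
[-0.16537807 -0.21873555  0.20213673] 0.11325374362058938 0.6462630296975276
```

View pics/w4.png

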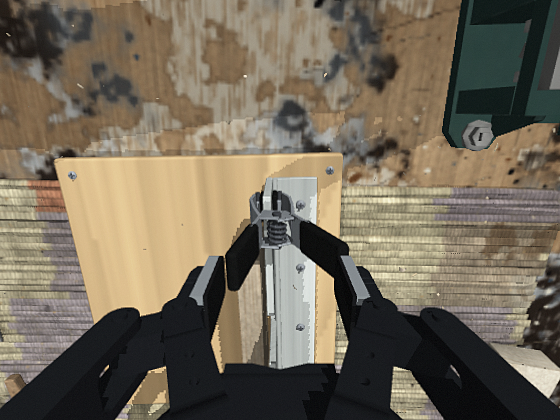

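Both handles now lie between the fingers (left handle tip (238,290), right tip (345,255); pad edges at (205,290) and (355,300)). I'll check the y alignment of fingers against handles with depth before squeezing.

```bash
python3 - <<'E'
from h import *
c=cam("wrist"); p=cloud(c)
for n,(u,v) in {"Lpadtip":(213,263),"Lpadmid":(205,285),"Rpadtip":(346,263),"Rpadmid":(355,290),"Lhandle end":(233,285),"Lh mid":(243,255),"Rh mid":(322,240),"Rh end":(338,250),"spring":(277,232),"Rend low":(346,252)}.items():
    print(n,p[v,u].round(4), np.nanmin(p[v-2:v+3,u-2:u+3,1]).round(4),np.nanmax(p[v-2:v+3,u-2:u+3,1]).round(4))
E
```

```text
Lpadtip [0.5928 0.0439 0.1611] 0.0431 0.0448
Lpadmid [0.5935 0.0443 0.1801] 0.0432 0.0444
Rpadtip [0.6542 0.0459 0.1607] 0.0456 0.0465
Rpadmid [0.6532 0.0458 0.1826] 0.0452 0.0468
Lhandle end [0.6007 0.0273 0.1526] 0.0253 0.0287
Lh mid [0.6046 0.039  0.1425] 0.0364 0.0419
Rh mid [0.6471 0.0442 0.1315] 0.0422 0.0459
Rh end [0.6538 0.0442 0.1436] 0.0429 0.0457
spring [0.6222 0.0362 0.1031] 0.0348 0.0368
Rend low [0.658  0.0432 0.1436] 0.0418 0.0451
```

The fingertips are really at z≈0.15, about 30 mm above the nominal TCP while open, and only just reaching the handle ends. I'll open, lower 22 mm more and squeeze.

```bash
python3 -m jog '[[0,0.3,0,0],[0,0.3,0,0],[0,0.3,0,0],[0,0.3,0,0],[0,0.3,0.8,0],[0,0.3,1.5,0],[0,0.3,2.2,0],[0,0.3,2.2,0],[0,0.3,2.2,0]]' -1
python3 -m jog '[[0,0,0,0],[0,0,0,0],[0,0,0,0],[0,0,0,0],[0,0,0,0],[0,0,0,0],[0,0,0,0],[0,0,0,0],[0,0,0,0],[0,0,0,0],[0,0,0,0],[0,0,0,0]]' 1 60
python3 - <<'E'
from h import *
cam("wrist","w5.png"); o=bot.get_obs(); print(o["contact_force"],o["grasp_force"],o["gripper_width"])
E
```

```text
t: 7.7
eef_pos: [0.6255, 0.034, 0.0977]
tool_rot: [-0.001, 0.694, 0.72, -0.001]
contact_force: [0.1, -0.1, 0.8]
gripper_width: 0.997
grasp_force: 0.0
t: 8.7
eef_pos: [0.6262, 0.0341, 0.0986]
tool_rot: [0.0, 0.694, 0.72, 0.0]
contact_force: [1.4, 0.2, -0.0]
gripper_width: 0.355
grasp_force: 56.8
[ 0.17125965  0.85094545 -0.03151818] 56.82679053163156 0.3499879355000969
```

View pics/w5.png

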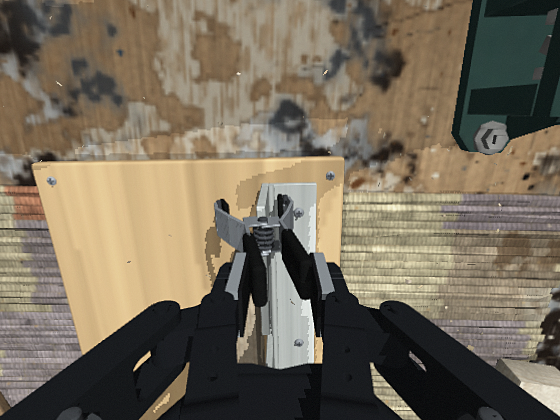

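Clip squeezed: grip 57 N, opening 0.35 (30 mm), jaws spread at (235,225) and (287,213). I'll lift it off now.

```bash
python3 -m jog '[[0,0.3,0,0],[0,0.3,-1,0],[0,0.3,-2.5,0],[0,0.3,-4,0],[0,0.3,-5.5,0],[0,0.3,-7,0],[0,0.3,-7.5,0],[0,0.3,-7.5,0],[0,0.3,-7.5,0]]'
python3 - <<'E'
from h import *
c=cam("wrist","w6.png"); p=cloud(c); z=p[...,2]; q=(p[...,:2]-JT)
C,S=np.cos(JY),np.sin(JY); X=(q[...,0]*C+q[...,1]*S)*1000; Y=(-q[...,0]*S+q[...,1]*C)*1000
for a in np.arange(.09,.24,.01):
    k=(Y>85)&(Y<135)&(abs(X)<70)&(z>a)&(z<a+.01); print(a.round(3),k.sum(),np.percentile(X[k],[1,20,50,80,99]).round(1) if k.any() else 0,np.percentile(Y[k],[3,50,97]).round(1) if k.any() else 0)
E
python3 -m jog '[[0,0,0,0]]'
```

```text
t: 9.5
eef_pos: [0.6292, 0.0341, 0.1737]
tool_rot: [0.0, 0.694, 0.72, 0.0]
contact_force: [-0.1, -0.1, 0.3]
gripper_width: 0.357
grasp_force: 56.9
0.09 6 [15.5 16.3 17.5 17.9 18.7] [116.7 118.  118.2]
0.1 106 [-28.8  20.2  21.1  22.7  25. ] [107.5 115.6 119.3]
0.11 215 [-32.2 -27.6  17.1  24.1  27.8] [101.9 114.6 118.5]
0.12 140 [-31.7 -28.9 -21.7  26.7  26.9] [ 98.9 114.  118.4]
0.13 253 [-28.9 -27.  -24.5  23.4  25.8] [ 97.  109.  118.2]
0.14 341 [-22.2 -20.  -16.9  15.1  23.3] [ 96.9 110.7 118.2]
0.15 677 [-14.9 -11.3  -4.   13.1  20.5] [ 97.3 111.6 119.2]
0.16 723 [-6.8  2.7  7.6 12.6 20. ] [ 97.5 111.5 118.4]
0.17 170 [-3.7 -0.1 19.4 21.2 25.2] [100.5 117.3 118.3]
0.18 311 [-3.3  0.4 20.5 22.2 26.9] [100.5 116.9 118.4]
0.19 355 [-1.   3.5 22.9 24.5 28.9] [100.3 117.1 118.5]
0.2 723 [-9.1  2.3 24.7 30.5 44.2] [100.4 117.4 118.5]
0.21 2022 [-10.3   3.4  10.1  31.8  44.9] [ 98.6 113.3 118.2]
0.22 959 [-10.7  -3.2   2.5  37.7  45.4] [ 98.2 114.2 118.3]
0.23 1198 [-9.5  0.7 32.  33.9 44. ] [ 97.2 114.  118.8]
t: 9.63
eef_pos: [0.6285, 0.034, 0.1725]
tool_rot: [-0.001, 0.694, 0.72, -0.001]
contact_force: [0.2, 0.6, -0.6]
gripper_width: 0.35
grasp_force: 56.9
```

View pics/w6.png

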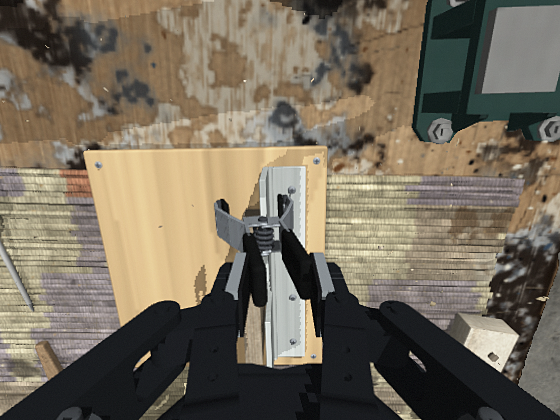

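Clip lifted clear, held tilted about 0.19 rad: jaw ends near x −30 and +24 at z≈0.11, pin ≈0.163. Next I'll carry it to y≈58 over board and fence and check before lowering.

```bash
python3 -m jog '[[0,0,-1,0],[-1,0,-1,0],[-2,-0.4,-1,0],[-3,-0.4,-1,0],[-4,-0.4,-1,0],[-5,-0.4,-1,0],[-5,-0.4,-1,0],[-5,-0.4,-1,0],[-5,-0.4,-1,0]]'
python3 - <<'E'
from h import *
c=cam("wrist","w7.png"); p=cloud(c); z=p[...,2]; q=(p[...,:2]-JT)
C,S=np.cos(JY),np.sin(JY); X=(q[...,0]*C+q[...,1]*S)*1000; Y=(-q[...,0]*S+q[...,1]*C)*1000
for a in np.arange(.07,.19,.01):
    k=(Y>42)&(Y<75)&(abs(X)<60)&(z>a)&(z<a+.01)
    if k.any():
        l,r=X[k][X[k]<0],X[k][X[k]>=0]
        print(a.round(3),k.sum(),[np.percentile(s,[1,50,99]).round(1) if len(s) else 0 for s in(l,r)],np.percentile(Y[k],[3,97]).round(1))
k=(z>.078)&(z<.086)&(abs(X)<30); print("board",np.percentile(X[k],[1,99]),np.percentile(Y[k],[1,99]))
k=(z>.072)&(z<.08)&(Y>76)&(abs(X)<25); print("fence left",np.percentile(X[k],[1,50,99]),np.percentile(Y[k],[1,99]))
o=bot.get_obs(); print(o["eef_pos"],o["grasp_force"],o["gripper_width"])
E
```

```text
t: 10.38
eef_pos: [0.6269, -0.0155, 0.1836]
tool_rot: [-0.0, 0.694, 0.72, 0.0]
contact_force: [0.3, 0.6, -0.8]
gripper_width: 0.351
grasp_force: 56.9
0.07 259 [array([-3.7, -3.4, -0.9]), array([0.1, 3.3, 6.2])] [43.2 74.1]
0.08 688 [array([-21.3, -12.3,  -3.6]), 0] [43.  73.7]
0.1 6 [0, array([11.9, 13.2, 14.4])] [68.6 69.2]
0.11 113 [array([-33.8, -32.4, -30.5]), array([12. , 17.5, 20.7])] [58.2 69.8]
0.12 213 [array([-36.7, -32.4, -27. ]), array([11.9, 14.3, 23.5])] [51.9 69.1]
0.13 140 [array([-35.9, -28.4, -25.1]), array([19.7, 22.3, 22.5])] [49.3 68.9]
0.14 252 [array([-33.2, -29.6, -26.1]), array([18.1, 20.3, 21.5])] [47.7 68.8]
0.15 343 [array([-26.7, -22.7,  -8.6]), array([ 0.9, 17.5, 19. ])] [47.7 68.6]
0.16 672 [array([-19.4, -13.8,  -0.7]), array([ 0.1,  8.9, 16.8])] [48.2 69.7]
0.17 722 [array([-11.4,  -4.8,  -0.1]), array([ 0.2,  5.1, 15.9])] [48.1 69. ]
0.18 175 [array([-8.2, -5.9, -1.8]), array([14. , 15.1, 20.9])] [50.3 68.9]
board [-21.18699566   6.06808042] [-71.13671887 113.05894707]
fence left [-18.7912391    2.36797738   5.69877132] [ 76.67066094 126.30736118]
[ 0.62693094 -0.01503768  0.18364506] 56.8960652633957 0.3494559788430733
```

View pics/w7.png

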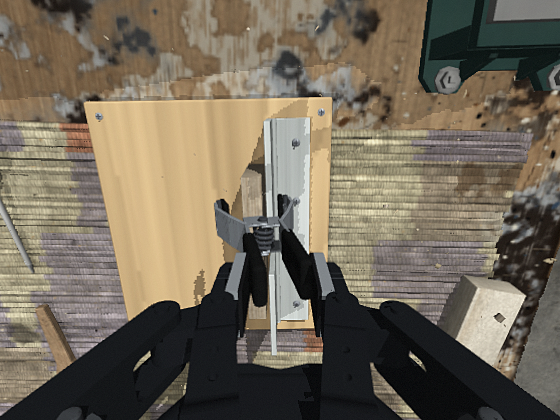

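Jaw gap is about −27…+12 mm and board plus fence −21…+6 mm: well centred, clip y 58.5 mm. Lowering now.

```bash
python3 -m jog '[[0,0,1,0],[0,0,2,0],[0,0,3,0],[0,0,3.8,0],[0,0,4.6,0],[0,0,5.2,0],[0,0,5.8,0],[0,0,6.4,0],[0,0,6.4,0],[0,0,6.4,0]]'
```

```text
t: 11.27
eef_pos: [0.6269, -0.0159, 0.1194]
tool_rot: [-0.0, 0.694, 0.72, -0.0]
contact_force: [0.2, -0.1, -0.3]
gripper_width: 0.347
grasp_force: 56.8
```

```bash
python3 -m jog '[[0,0,0,0],[0,0,0,0],[0,0,0,0],[0,0,0,0],[0,0,0,0],[0,0,0,0],[0,0,0,0],[0,0,0,0],[0,0,-1,0],[0,0,-3,0],[0,0,-6,0],[0,0,-9,0],[-2,0,-12,0],[-4,0,-14,0],[-4,0,-14,0],[-4,0,-14,0],[-4,0,-14,0]]' -1
python3 - <<'E'
from h import *
c=cam("wrist","w8.png"); p=cloud(c); z=p[...,2]; q=(p[...,:2]-JT)
C,S=np.cos(JY),np.sin(JY); X=(q[...,0]*C+q[...,1]*S)*1000; Y=(-q[...,0]*S+q[...,1]*C)*1000
for a in np.arange(.03,.18,.01):
    k=(Y>40)&(Y<80)&(abs(X)<60)&(z>a)&(z<a+.01)
    if k.any(): print(a.round(3),k.sum(),np.percentile(X[k],[1,50,99]).round(1),np.percentile(Y[k],[3,97]).round(1))
k=(z>.079)&(z<.086)&(abs(X)<30)&(Y<35); print("board",np.percentile(X[k],[1,99]),np.percentile(Y[k],[1,99]))
for y0 in range(-75,45,20):
    k=(z>.07)&(z<.086)&(abs(X)<30)&(Y>y0)&(Y<y0+15); print(y0,np.percentile(X[k],[1,99]))
E
```

```text
t: 12.68
eef_pos: [0.6279, -0.0553, 0.2594]
tool_rot: [-0.0, 0.694, 0.72, -0.0]
contact_force: [-0.6, -0.1, -0.6]
gripper_width: 0.999
grasp_force: 0.0
0.03 17 [-16.1  -5.    6. ] [74.6 79.2]
0.04 9 [-39.9   6.1   8.4] [59.6 72.7]
0.05 66 [-18.5  10.9  14.5] [46.  78.6]
0.06 49 [-24.9   8.6  18.4] [48.6 67.8]
0.07 128 [-26.3   1.1  18.2] [47.6 79.4]
0.08 293 [-23.6  -9.6   0.1] [46.5 77.7]
0.09 67 [-19.4 -17.5  17.5] [47.  67.8]
0.1 93 [-14.9   0.9  15.3] [47.4 68.1]
0.11 314 [-6.5  4.2 17.1] [45.8 68.2]
0.12 69 [-7.4 17.9 20.1] [48.2 67.9]
0.13 102 [-9.4 20.6 23.5] [48.7 68.3]
0.14 117 [-8.4 24.  26.8] [48.1 68.3]
0.15 172 [-8.2 27.8 34.8] [47.9 68.5]
0.16 348 [-10.4  -4.6  34.6] [48.  67.8]
board [-16.63416072   1.58527645] [-71.46827069  33.04206572]
-75 [-15.82818241   7.55022507]
-55 [-15.92224758   7.69014246]
-35 [-16.00032622   6.70963153]
-15 [-16.54146178   1.12178907]
5 [-17.0017182    0.37110587]
25 [-16.43816667   6.24976064]
```

View pics/w8.png

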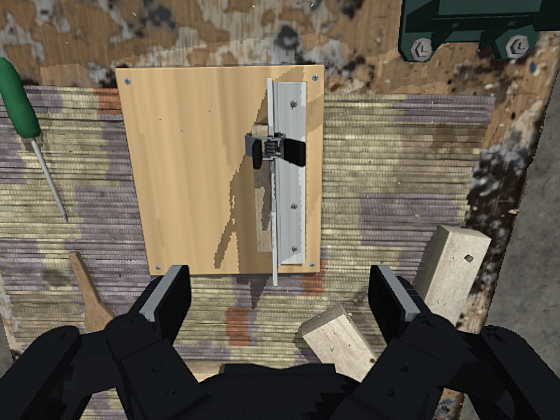

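Clip is closed on board and fence (handles at (257,152)/(292,150), y centre ≈58 mm); the board is now flush (front x≈−16, same offset as the fence) with its right end at y −71, so its middle is at y≈+3.3. On to the rail.

```bash
python3 -c "
from h import *
go(.483,-.4157,.25,0.01)"
```

```text
at [ 0.6276 -0.0548  0.2588] ang 1.6081 -> row [-35.53, -15.8, 0.88] 1.598 tiltz [-1.7e-03  6.0e-04 -1.0e+00]
```

```bash
python3 -m jog '[[-4,-1.5,0.9,0.1],[-8,-3.5,0.9,0.2],[-12,-5.3,0.9,0.3],[-16,-7.1,0.9,0.45],[-20,-8.9,0.9,0.6],[-24,-10.7,0.9,0.7],[-28,-12.5,0.9,0.8],[-32,-14.2,0.9,0.95],[-35.5,-15.8,0.9,1.1],[-35.5,-15.8,0.9,1.2],[-35.5,-15.8,0.9,1.3],[-35.5,-15.8,0.9,1.4],[-35.5,-15.8,0.9,1.5],[-35.5,-15.8,0.9,1.6],[-35.5,-15.8,0.9,1.6],[-35.5,-15.8,0.9,1.6],[-35.5,-15.8,0.9,1.6],[-35.5,-15.8,0.9,1.6]]' -0.3
python3 - <<'E'
from h import *
c=cam("wrist","w9.png"); p=cloud(c); z=p[...,2]; X,Y=p[...,0],p[...,1]
t,M=toolT(); print(t, bot.get_obs()["gripper_width"],np.arctan2(M[1,0],M[0,0]))
k=(z>.018)&(z<.034)&(abs(X-.503)<.09)&(abs(Y+.4157)<.035); q=p[k]
r=cv2.minAreaRect((q[:,:2]*1000).astype(np.float32)); print("rail",np.round(r[0],1),np.round(r[1],1),r[2],np.median(q[:,2]))
L=(p-t)@M*1000
k=(L[...,2]<0)&(L[...,2]>-90)&(abs(L[...,1])<60)&(abs(L[...,0])<25)
print("finger tip z in tool",np.percentile(L[k][:,2],[90,98,99.5,100]).round(1))
for s in(-1,1):
    kk=k&(L[...,1]*s>0)&(L[...,2]>-45); print(s,kk.sum(),np.percentile(L[kk],[1,50,99],axis=0).round(1).tolist())
E
```

```text
t: 14.23
eef_pos: [0.4834, -0.4159, 0.2503]
tool_rot: [-0.0, 1.0, 0.005, -0.0]
contact_force: [-0.8, -0.5, 0.2]
gripper_width: 0.65
grasp_force: 0.0
[ 0.48331481 -0.4160288   0.25038998] 0.6498730925214559 0.008697872370937828
rail [ 505.1 -415.9] [136.2  35.7] 1.3885923624038696 0.026347914891173496
finger tip z in tool [-49.  -35.8 -31.8 -28.7]
-1 561 [[-10.0, -41.2, -44.9], [7.6, -28.3, -39.2], [12.2, -27.7, -29.3]]
1 562 [[-9.6, 27.2, -44.9], [7.6, 27.7, -39.0], [12.1, 40.5, -29.4]]
```

View pics/w9.png

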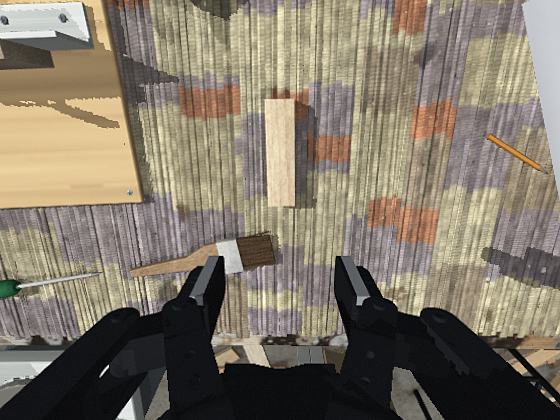

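Rail at (280,150) px, centre (0.505, −0.416), 136×36, top 0.026: matches. The fingertips show 29 mm behind the nominal TCP at this opening, so I'll descend in guarded steps.

```bash
python3 -m jog '[[0.1,0,4,-0.015],[0.1,0,8,-0.015],[0.1,0,12,-0.015],[0.1,0,16,-0.015],[0.1,0,20,-0.015],[0.1,0,22.5,-0.015],[0.1,0,24,-0.015],[0.1,0,24.5,-0.015],[0.1,0,24.5,-0.015]]' -0.2
python3 -m jog '[[0,0,0.5,0],[0,0,1,0],[0,0,1.4,0],[0,0,1.4,0]]'
python3 - <<'E'
from h import *
c=cam("wrist"); p=cloud(c); t,M=toolT(); L=(p-t)@M*1000
for s in(-1,1):
    k=(L[...,2]<-15)&(L[...,2]>-45)&(abs(L[...,0])<25)&(L[...,1]*s>24)&(L[...,1]*s<45)
    print(s,k.sum(),"lowest world z",np.nanpercentile(p[k][:,2],[0,2,10]).round(4),np.percentile(L[k],[1,50,99],axis=0).round(1).tolist())
print(t,bot.get_obs()["contact_force"],bot.get_obs()["gripper_width"])
E
```

```text
t: 15.03
eef_pos: [0.4836, -0.4157, 0.0043]
tool_rot: [-0.001, 1.0, 0.011, -0.001]
contact_force: [-0.0, -1.1, 0.0]
gripper_width: 0.601
grasp_force: 0.0
t: 15.37
eef_pos: [0.4843, -0.4164, -0.0083]
tool_rot: [0.0, 1.0, 0.011, 0.0]
contact_force: [0.6, 0.3, -0.2]
gripper_width: 0.603
grasp_force: 0.0
-1 580 lowest world z [0.02   0.0213 0.0239] [[-9.9, -38.9, -44.7], [7.6, -26.5, -38.7], [11.9, -25.5, -28.9]]
1 578 lowest world z [0.0196 0.0216 0.0238] [[-9.9, 25.2, -44.9], [7.5, 26.0, -38.6], [12.0, 38.5, -28.8]]
[ 0.48431455 -0.41637583 -0.00814385] [0.01924172 0.21820486 1.48813493] 0.5994054029424755
```

Tips really are at z≈0.020 with no contact at TCP −8 mm, so I'll go 12 mm lower and grip.

```bash
python3 -m jog '[[0,0,0.4,0],[0,0,0.8,0],[0,0,1.2,0],[0,0,1.2,0]]'
python3 -m jog '[[0,0,0,0],[0,0,0,0],[0,0,0,0],[0,0,0,0],[0,0,0,0],[0,0,0,0],[0,0,0,0]]' 1 60
python3 -m jog '[[0,0,-1,0],[0,0,-2.5,0],[0,0,-4,0],[0,0,-6,0],[0,0,-6,0],[0,0,-6,0]]'
python3 - <<'E'
from h import *
c=cam("wrist","w10.png"); p=cloud(c); t,M=toolT(); L=(p-t)@M*1000; h=.065
k=(L[...,1]>-17)&(L[...,1]<17)&(L[...,0]>14)&(L[...,0]<110)&(p[...,2]>.06)&(p[...,2]<.12)
q=p[k]; print(len(q),"z",np.percentile(q[:,2],[2,50,98]).round(4))
A=np.c_[L[k][:,0],np.ones(k.sum())]; print("slope z vs x",np.linalg.lstsq(A,L[k][:,2],rcond=None)[0])
kk=(abs(L[...,1])<24)&(L[...,0]>14)&(L[...,0]<110)&(p[...,2]>.07)&(p[...,2]<.12)
print("tool-frame rail x/y",np.percentile(L[kk],[.5,50,99.5],axis=0).round(1).tolist())
for a in range(20,90,15):
    m=kk&(L[...,0]>a)&(L[...,0]<a+10); print(a,np.percentile(L[m][:,1],[1,99]).round(1) if m.any() else 0)
o=bot.get_obs();print(t,np.arctan2(M[1,0],M[0,0]),o["contact_force"],o["grasp_force"],o["gripper_width"])
E
```

```text
t: 15.75
eef_pos: [0.4837, -0.4159, -0.0213]
tool_rot: [-0.0, 1.0, 0.011, -0.001]
contact_force: [-0.9, -0.1, -0.6]
gripper_width: 0.601
grasp_force: 0.0
t: 16.33
eef_pos: [0.4843, -0.4163, -0.0203]
tool_rot: [0.0, 1.0, 0.011, 0.0]
contact_force: [0.4, -0.2, -0.3]
gripper_width: 0.411
grasp_force: 60.9
t: 16.83
eef_pos: [0.4851, -0.417, 0.0413]
tool_rot: [0.001, 1.0, 0.011, 0.001]
contact_force: [-0.1, -0.5, -2.3]
gripper_width: 0.406
grasp_force: 60.9
15729 z [0.0868 0.0881 0.0893]
slope z vs x [-6.59802602e-04 -4.79256754e+01]
tool-frame rail x/y [[14.3, -17.5, -64.2], [56.8, 0.3, -48.0], [89.2, 18.3, -46.4]]
20 [-17.2  17.9]
35 [-17.2  18. ]
50 [-17.1  18. ]
65 [-17.1  18. ]
80 [-17.1  18. ]
[ 0.48430039 -0.41646951  0.04007168] 0.021640719541487816 [-0.1326585   0.49961521 -0.78356726] 60.85992693901062 0.40784262964279117
```

```bash
python3 -c "
from h import *
print(jw(-.13,.0037)); go(*jw(-.13,.0037),.06,JY)"
```

```text
[ 0.48695929 -0.07506166]
at [ 0.4843 -0.4165  0.0401] ang 0.0216 -> row [1.01, -34.13, -2.01] -0.02 tiltz [ 6.e-04 -5.e-04 -1.e+00]
```

```bash
python3 -m jog '[[0,0,-3,0],[0,-3,-4,0],[0,-6.5,-4,0],[0,-10,-4,0],[0,-13.5,-4,0],[0,-17,-4,0],[0,-20.5,-4,0],[0.5,-24,-4,-0.01],[1,-27.5,-4,-0.02],[1,-31,-4,-0.02],[1,-34.1,-4,-0.02],[1,-34.1,-3,-0.02],[1,-34.1,-2,-0.02],[1,-34.1,-2,-0.02],[1,-34.1,-2,-0.02]]'
python3 - <<'E'
from h import *
c=cam("wrist","w11.png"); p=cloud(c); z=p[...,2]; q=(p[...,:2]-JT)
C,S=np.cos(JY),np.sin(JY); X=(q[...,0]*C+q[...,1]*S)*1000; Y=(-q[...,0]*S+q[...,1]*C)*1000
k=(z>.103)&(z<.113)&(X<-25)&(X>-112)&(abs(Y)<30)
print("rail Y",np.percentile(Y[k],[1,50,99]).round(1),"X max",np.percentile(X[k],99.5).round(1),"z",np.median(z[k]))
for a in(-100,-80,-60):
    m=k&(X>a)&(X<a+15); print(a,np.percentile(Y[m],[1,99]).round(1))
k=(z>.079)&(z<.086)&(X>-30)&(X<5); print("board",np.percentile(X[k],[1,99]).round(1),np.percentile(Y[k],[.3,99.7]).round(1))
for y0 in range(-70,75,20):
    m=k&(Y>y0)&(Y<y0+15); print(y0,np.percentile(X[m],[1,99]).round(1) if m.sum()>5 else None)
k=(z>.09)&(z<.17)&(Y>30)&(Y<90)&(X>-50); print("clip Y",np.percentile(Y[k],[1,99]) if k.any() else None)
o=bot.get_obs();t,M=toolT();print(t,np.arctan2(M[1,0],M[0,0]),o["contact_force"],o["grasp_force"])
go(*jw(-.13,.0037),.06,JY)
E
```

```text
t: 18.13
eef_pos: [0.4856, -0.0766, 0.0585]
tool_rot: [0.0, 1.0, 0.02, -0.001]
contact_force: [-0.9, 0.3, -0.8]
gripper_width: 0.411
grasp_force: 60.8
rail Y [-15.4   2.1  19.7] X max -42.8 z 0.10499844731099363
-100 [-15.4  19.8]
-80 [-15.4  19.7]
-60 [-15.4  19.6]
board [-24.1 -11.1] [-71.7  77.2]
-70 [-16.5 -11.5]
-50 [-16.9 -11.2]
-30 [-17.  -11.1]
-10 [-17.3 -11. ]
10 [-17.6 -11. ]
30 [-17.9 -11. ]
50 [-24.7 -20.9]
70 [-18.3 -11.6]
clip Y [45.56877171 67.5621242 ]
[ 0.48621995 -0.07671317  0.0590186 ] 0.03937444292080555 [ 0.21490881 -0.74005297 -0.74969626] 60.83997845649719
at [ 0.4862 -0.0767  0.059 ] ang 0.0394 -> row [0.08, -0.16, -0.1] -0.003 tiltz [-1.6e-03 -4.0e-04 -1.0e+00]
```

View pics/w11.png

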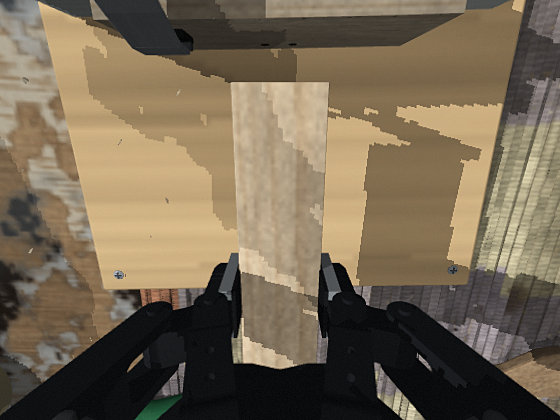

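Rail is level, aligned and centred (y 2.1 against board middle 2.75; holes at (265,45) and (292,45) straddle the rail's axis), with a gap of about 25 mm. Lowering onto the base and approaching.

```bash
python3 -m jog '[[0,-0.05,2,-0.005],[0,-0.05,4,-0.005],[0,-0.05,5.5,-0.005],[0,-0.05,6.2,-0.005],[0,-0.05,6.5,-0.005],[0,-0.05,6.7,-0.005],[0,-0.05,6.7,-0.005],[0,-0.05,6.7,-0.005]]'
python3 -m jog '[[0.5,0,0,0],[1,0,0,0],[1.5,0,0,0],[1.9,0,0,0],[2.2,0,0,0],[2.2,0,0,0],[2.2,0,0,0],[2.2,0,0,0]]'
```

```text
t: 18.85
eef_pos: [0.4875, -0.075, -0.0066]
tool_rot: [0.0, 1.0, 0.023, 0.001]
contact_force: [0.5, 0.6, -0.4]
gripper_width: 0.404
grasp_force: 60.8
t: 19.52
eef_pos: [0.5085, -0.0737, -0.0075]
tool_rot: [0.0, 1.0, 0.023, -0.0]
contact_force: [0.1, -0.4, -1.2]
gripper_width: 0.408
grasp_force: 60.8
```

```bash
python3 -m jog '[[0.1,0,0,0],[0.2,0,0,0],[0.3,0,0,0],[0.3,0,0,0],[0.3,0,0,0],[0.3,0,0,0]]'
python3 -m jog '[[0.1,0,0,0],[0.15,0,0,0],[0.15,0,0,0],[0.15,0,0,0]]'
```

```text
t: 20.02
eef_pos: [0.5109, -0.0736, -0.0076]
tool_rot: [0.0, 1.0, 0.023, -0.001]
contact_force: [-2.9, -1.3, -0.2]
gripper_width: 0.411
grasp_force: 61.0
t: 20.35
eef_pos: [0.5108, -0.0737, -0.0079]
tool_rot: [0.0, 1.0, 0.023, -0.002]
contact_force: [-7.3, -0.4, 2.1]
gripper_width: 0.41
grasp_force: 61.3
```

```bash
python3 -m jog '[[0.1,0,0,0],[0.15,0,0,0],[0.15,0,0,0],[0.15,0,0,0],[0.15,0,0,0],[0.15,0,0,0]]'
python3 -m jog '[[0,0,0,0],[0,0,0,0],[0,0,0,0],[0,0,0,0],[0,0,0,0],[0,0,0,0]]'
```

```text
t: 20.85
eef_pos: [0.5108, -0.0737, -0.0082]
tool_rot: [0.0, 1.0, 0.023, -0.004]
contact_force: [-9.2, -0.5, 3.0]
gripper_width: 0.408
grasp_force: 61.4
t: 21.35
eef_pos: [0.5107, -0.0738, -0.0082]
tool_rot: [0.0, 1.0, 0.023, -0.004]
contact_force: [-9.2, -1.2, 3.8]
gripper_width: 0.405
grasp_force: 61.4
```

```bash
python3 -m jog '[[0.1,0,-0.05,0],[0.15,0,-0.05,0],[0.15,0,-0.05,0],[0.15,0,-0.05,0],[0.15,0,-0.05,0],[0.15,0,-0.05,0],[0.15,0,-0.05,0],[0.15,0,-0.05,0]]'
python3 - <<'E'
from h import *
c=cam("wrist","w12.png"); p=cloud(c); z=p[...,2]; q=(p[...,:2]-JT)
C,S=np.cos(JY),np.sin(JY); X=(q[...,0]*C+q[...,1]*S)*1000; Y=(-q[...,0]*S+q[...,1]*C)*1000
k=(z>.03)&(z<.045)&(X<-30)&(X>-90)&(abs(Y)<25)
A=np.c_[X[k],Y[k],np.ones(k.sum())]; s=np.linalg.lstsq(A,z[k]*1000,rcond=None)[0]; print("rail z plane",s, "Y",np.percentile(Y[k],[1,99]))
k=(z>.079)&(z<.086)&(X>-24)&(X<5); print("board",np.percentile(X[k],[1,99]).round(1),np.percentile(Y[k],[.3,99.7]).round(1))
o=bot.get_obs();print(o["contact_force"],o["torque"],o["grasp_force"],o["t"])
E
```

```text
t: 22.02
eef_pos: [0.5107, -0.0738, -0.0081]
tool_rot: [0.0, 1.0, 0.023, -0.005]
contact_force: [-13.7, -0.5, 3.6]
gripper_width: 0.408
grasp_force: 61.4
rail z plane [-2.13310336e-03  3.37515555e-04  3.83928794e+01] Y [-13.21718181  21.88716719]
board [-23.2  -4.1] [-56.2  64.9]
[-13.35836426  -0.89206083   3.37913128] [-0.03802437  2.33369491  0.19845906] 61.35811686515808 22.0667
```

View pics/w12.png

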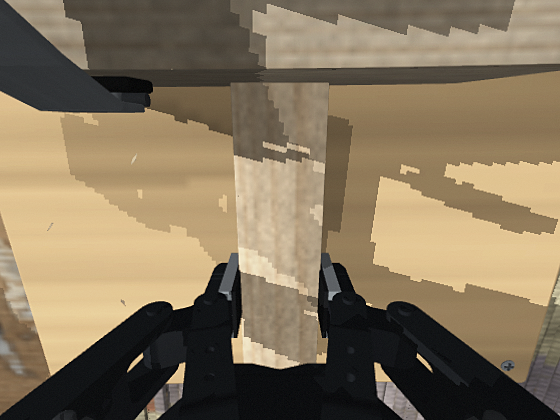

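Rail is flat (top 38.4 mm, slope 0.002), butted squarely on the board at (280,82), centred within about 1.6 mm, pushing about 13 N. Handing in.

```bash
python3 -m jog '[[0,0,0,0],[0,0,0,0],[0,0,0,0],[0,0,0,0]]'; python3 -c "
from station import bot
print(bot.hand_in())"
```

```text
t: 22.4
eef_pos: [0.5107, -0.0738, -0.0081]
tool_rot: [0.0, 1.0, 0.023, -0.005]
contact_force: [-13.5, -1.1, 4.4]
gripper_width: 0.409
grasp_force: 61.4
the job is handed in; nothing more can be done
None
```

I handed the job in at t = 22.4 s with no verdict returned: the clip holds board and fence 58 mm left of the notch middle (first squeeze slipped, second held), and the rail is gripped flat on the base, about 1.6 mm off the board's middle, pushing at about 13.5 N; I viewed 14 pictures, over the limit of 10.

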